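Unlock the indexing tool tray

ROBOT

A 6-joint arm with a two-finger parallel gripper is mounted at the origin on the work surface. World frame = base frame: x ahead of the robot, y to its left, z up, the work surface at z = 0. Lengths are in mm, angles in rad, forces in N, time in s.
With the tool pointing down it reaches from about 300 to 875 mm from the base axis. Payload 6.4 kg.
Tool frame: the origin (TCP) lies at the very end of the fingers, on their centre line; the grasp point (between the pads) lies robot.pinch_z behind it (robot.pinch_z is the distance from the TCP to the grasp point, in mm); z points along the fingers, y is the line along which they close (so a half turn about z gives the same grasp; the last joint's range is limited). The gripper opens to 88 mm and grips with 3 to 60 N. Pads are 18 mm wide; open, the fingers measure 123 mm over their backs; the gripper's body (75 mm by 187 mm) begins 45 mm behind the grasp point.
Start: joints at [0.966, 0.181, 1.607, -0, 1.354, -0.206], TCP at [223.27, 529.898, 238.714] pointing down, gripper open.
Joint ranges: [-2.99, 2.99], [-0.89, 2.07], [0.3, 2.58], [-1.14, 4.28], [0, 2.63], [-3.12, 3.12]. Speed limits (rad/s): [2.57, 2.57, 3.01, 3.14, 3.14, 3.14].

INTERFACE

Orientations are given as a unit quaternion [x, y, z, w].
In Python, from plant import robot, camera, trace, spot_point gives the robot as it stands.
- The arm moves only by the tool drive_tool, never from a script. Its argument "rows" is a list of rows, each an object with "translation": the shift along the tool's x, y, z each as a share of 120 mm, from -1 to 1, a list of three; "rot": the turn, a rotation vector about the tool's x, y, z each as a share of 45 degrees, from -1 to 1, a list of three; "gripper": the closure, from 0 (fully open) to 1 (shut). A call has exactly 5 rows; each row is the pose to reach, as a shift and turn from the pose commanded when the call began, along the tool's axes at that moment; what a row does not reach only later rows make up. A row lasts 1/12 s, in which the tool goes at most 41.7 mm and 7.16 degrees, less where a joint would pass 70% of its speed; a pose out of reach is approached as far as the arm can. A call with a number of a shift or a turn outside -1 to 1 is refused whole. A call with a gripper value outside its range is refused whole. The fingers move at their own pace and stop on an object; the grip force is fixed at half the most. Time passes only in rows, so rows that repeat a pose let the fingers close, or fill a call up. It gives the time, the measured TCP pose, the force, the opening and the grip force at its end, in the units of the state.
- robot.get_state(): the state, without advancing time (a new reading comes with each control period).
- camera(name): name is "side" or "top" or "wrist"; returns a dict with "frame" (480x640x3 uint8, red, green, blue), "camera_matrix" (3x3 intrinsics, pixels), "position" and "orientation" of the camera in the world. Camera axes: x right, y up, looking along -z (the intrinsics and any distortion apply to the point x, -y, -z); pixel columns grow to the right and rows downward; lengths in mm; the calibration is good to about 2 mm. A picture is of the moment at which its call begins. There is no depth.
- robot.hand_in(): hands the job in; it is judged then, once.
Trained networks look in a picture, given as the dict that the camera call returned (one of the last four; its "shot" number tells which), for a name from the list of things; names that differ only in an ending like _2 or _b are one class to them, and where a whole thing is asked for, a point or a joint stands for the part that bears it (a point fixed in the world has none). Each returns a list of dicts, best first, with "p" (0 to 1); they miss things now and then, are a little off and sometimes report something else, mostly with a low value. They report only what shows in the picture. A call takes as long as a camera call. They do not tell look-alikes from the thing itself.
- trace(picture, name): "pixels" (480x640 bool, what is visible of it) and "bbox" ([left, top, right, bottom] in pixels, round what is visible of it).
- spot_point(picture, name): "at" ([column, row] in pixels: a listed point, or the origin of a listed thing).
The state is a dict: "time": time; "joint_positions": joint angles; "dq": joint speeds; "effort": joint torques, N m; "tcp_pos": TCP position; "ee_rot": TCP orientation; "force": force on the tool from outside, world axes, zero at the start; "torque": the same for the moment, N m; "opening": finger opening in mm; "grip_force": force on a finger pad.
Only numpy, scipy, OpenCV 4.12 (cv2) and the standard library are available. Lean on these libraries where they do the work, as an engineer would, in place of code of your own. Each camera call takes 0.05 s, during which the arm holds its last target. There are 200 camera calls.

TASK

The glue bottle standing in the white tool tray is in the way of the tray's index plunger: move it, kept upright, into the empty pocket of the bottle rack and let go of it there. Then pull the black plunger knob straight up to its stop, so that the pin is clear of its hole, and finish still holding it up there with the gripper (the spring pulls it back if you let go). Leave the other bottles and the tin where they stand.

Things in the scene. Friction and masses are not known exactly. Their poses are not given: they have to be found in the camera images.
- tray: white rectangular tool tray on a yellow pedestal with a steel index plate under its far edge; fixed, does not move or turn. Origin: on the bench under the tray's centre; x towards the plunger side, y along the long side, z up. Tray 160 (x) by 230 (y) mm, inner floor 36 mm and wall tops 58 mm above the bench, walls 4 mm thick. Carries two red bit blocks, tops of the bits up to 78 mm above the bench, away from the plunger side
- glue: the red glue bottle to move, loose (about 90 g), standing in the tray 7 to 15 mm from the plunger knob. 36 mm diameter body, white cylindrical cap of 24 mm diameter from 91 to 125 mm above its underside (grip it there). Origin: centre of its underside, z up
- plunger (a joint): lift of the sprung plunger in m: 0 seated in its hole, 0.014 against the upper stop. Moves straight up along the tray's z; needs about 5 N at the start and 11 N at the stop, and springs back when let go. The pin is clear of its hole above 0.008
- knob (a point): centre of the black plunger knob, a plain upright cylinder 26 mm in diameter and 24 mm tall (from 12 mm below to 12 mm above this point), moves with the plunger; its top is 96 mm above the bench when seated. Below it a 19 mm collar, and a bracket whose top is 28 mm below this point (the tray walls come 2 mm higher)
- pin_tip (a point): lower end of the steel plunger pin (9 mm diameter), 62 mm straight below knob
- seat_hole (a point): mouth of the hole in the steel index plate under the bracket, in which the pin sits 8 mm deep when seated, z up
- rack: white bottle rack, fixed, 80 (x) by 200 (y) by 32 (z) mm, with three round pockets in a row along its y, 64 mm apart, each 44 mm wide and 24 mm deep (pocket floor 8 mm above the bench). Origin: on the bench under its centre
- liner: thin cork disc, 40 mm, lying in the floor of the rack's empty pocket and centred in it: its position tells which pocket is empty. Look only, it does not raise the bottle
- bottle_a: red plastic glue bottle like glue (same size), standing in one of the other two pockets of the rack; leave it there. Origin: centre of its underside, z up
- bottle_b: red plastic glue bottle like glue (same size), standing in one of the other two pockets of the rack; leave it there. Origin: centre of its underside, z up
- tin: small round metal tin, 38 mm diameter, 26 mm tall, loose in the tray, on the side away from the plunger; leave it there. Origin: centre of its underside
Mind the look-alikes: they are no part of the job. Leave any blue or pink look-alike of the glue alone.

How it is judged:
By the outcome, as a careful person would: the job done as asked, in the order asked, and still so for the second after the job is handed in, while the arm keeps its last pose, push and grip.
It also fails if it takes over 51 s, if anything falls off the work surface, if the arm or the gripper's body presses on something with over 40 N, if the wrist force passes 120 N, or if a joint passes its speed limit or range.

## Working session

There is one attempt and no reset: what is moved stays moved. The work goes in short steps, Python scripts to look and compute and a tool call to move; the robot and the scene stay as the last step left them, time stands still between calls to the robot, and variables do not carry over. Pictures are saved under pics/ and viewed, at most 13 in all, crops included, and the job is handed in when it is done.

Besides the shell and the picture viewer there is one more tool, called after ">>>" in YAML: its name, and indented under it one key for each argument. drive_tool: Moves the arm, as the interface text tells. Its arguments: {"type":"object","properties":{"rows":{"type":"array"}},"required":["rows"]}

```bash
ls; mkdir -p pics; cat > h.py <<'E'
import numpy as np, cv2
from scipy.spatial.transform import Rotation as R
from plant import robot, camera, trace, spot_point
def ray(c,px):
    K=np.array(c["camera_matrix"]); p=np.linalg.inv(K)@[px[0],px[1],1]
    return np.array(c["position"]), R.from_quat(c["orientation"]).apply([p[0],-p[1],-p[2]])
def atz(c,px,z):
    o,d=ray(c,px); return o+d*(z-o[2])/d[2]
def proj(c,X):
    p=R.from_quat(c["orientation"]).inv().apply(np.array(X)-c["position"]); q=np.array(c["camera_matrix"])@[p[0],-p[1],-p[2]]; return q[:2]/q[2]
def tri(L):
    A=0;b=0
    for c,px in L:
        o,d=ray(c,px); d/=np.linalg.norm(d); M=np.eye(3)-np.outer(d,d); A=A+M; b=b+M@o
    return np.linalg.solve(A,b)
E
cat > a.py <<'E'
from h import *
np.set_printoptions(precision=1,suppress=True)
s=robot.get_state(); print(s, robot.pinch_z)
for n in ["top","side"]:
    c=camera(n); cv2.imwrite(f"pics/{n}0.png",c["frame"][:,:,::-1]); print(n,c["position"],[k for k in c])
    for t in ["tray","glue","knob","rack","liner","tin","seat_hole"]:
        print(t,[(np.round(d["at"]),round(d["p"],2)) for d in spot_point(c,t)][:6])
    for t in ["glue","knob","plunger","liner"]:
        print("tr",t,[(np.round(d["bbox"]),round(d["p"],2)) for d in trace(c,t)][:6])
E
python3 a.py
```

```text
pics
{'time': 0.0, 'joint_positions': array([ 1. ,  0.2,  1.6,  0. ,  1.4, -0.2]), 'dq': array([-0., -0., -0.,  0., -0., -0.]), 'effort': array([ -0. , -43.4, -34.2,   0.1,   0. ,  -0. ]), 'tcp_pos': array([222.9, 529.5, 237.8]), 'ee_rot': array([ 0.2,  1. , -0. , -0. ]), 'force': array([-0.6, -0.3, -0.4]), 'torque': array([-0. ,  0.1, -0. ]), 'grip_force': 0.0, 'opening': 88.09944999119382} 18.700000000000003
top [ 459.5  -12.3 1057.7] ['frame', 'camera_matrix', 'position', 'orientation', 'shot']
tray [(array([400., 278.]), 0.97)]
glue [(array([429., 176.]), 0.78), (array([353., 192.]), 0.71), (array([399., 252.]), 0.59)]
knob [(array([396., 223.]), 0.53), (array([248., 289.]), 0.51)]
rack [(array([215., 289.]), 0.92)]
liner [(array([249., 287.]), 0.89)]
tin [(array([461., 297.]), 0.57)]
seat_hole [(array([394., 229.]), 0.75)]
tr glue [(array([345., 164., 365., 194.]), 0.98), (array([387., 238., 418., 260.]), 0.88), (array([419., 150., 454., 179.]), 0.6), (array([394., 216., 410., 235.]), 0.35)]
tr knob [(array([388., 214., 407., 233.]), 0.69)]
tr plunger [(array([393., 215., 404., 
[... 168 characters left out ...]
, 'orientation', 'shot']
tray [(array([351., 210.]), 0.56)]
glue [(array([328., 199.]), 0.75), (array([259., 188.]), 0.7), (array([258., 234.]), 0.65)]
knob [(array([307., 174.]), 0.64)]
rack [(array([348., 351.]), 0.56)]
liner []
tin [(array([348., 350.]), 0.5), (array([372., 168.]), 0.48)]
seat_hole [(array([305., 204.]), 0.95)]
tr glue [(array([247., 134., 269., 190.]), 0.86), (array([316., 141., 337., 205.]), 0.82), (array([241., 178., 265., 238.]), 0.73), (array([289., 151., 406., 240.]), 0.64)]
tr knob [(array([302., 168., 312., 200.]), 0.54)]
tr plunger [(array([300., 171., 314., 203.]), 0.75), (array([318., 141., 336., 202.]), 0.46)]
tr liner [(array([292., 153., 407., 240.]), 0.35)]
```

View pics/top0.png

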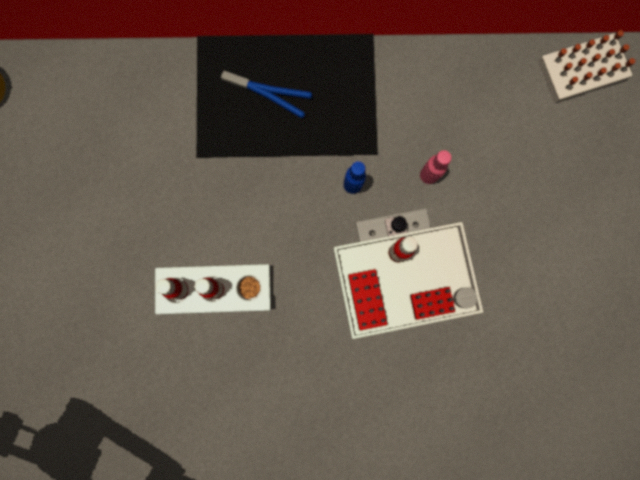

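View pics/side0.png

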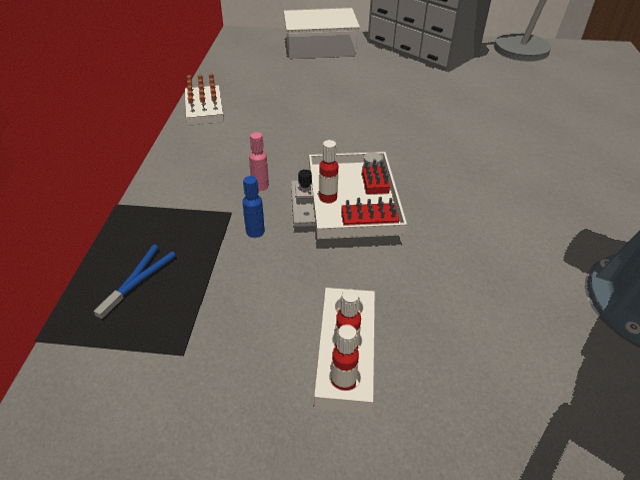

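```bash
cat > b.py <<'E'
from h import *
np.set_printoptions(precision=1,suppress=True)
t=camera("top"); s=camera("side")
print("cap top", tri([(t,(408,241)),(s,(330,143))]), atz(t,(408,241),161))
print("knob top", tri([(t,(399,223)),(s,(305,172))]), atz(t,(399,223),96))
for n,p,z in [("liner",(249,287.5),8),("capA",(169,288),133),("capB",(203,288),133),("blue",(359,168),125),("pink",(443,158),125),
  ("TL",(335,248),58),("TR",(463,223),58),("BR",(482,312),58),("BL",(353,338),58),("rTL",(155,268),32),("rTR",(270,264),32),("rBR",(270,311),32),("rBL",(155,314),32)]: print(n,atz(t,p,z))
f=cv2.resize(t["frame"][200:290,340:460],None,fx=4,fy=4,interpolation=cv2.INTER_CUBIC)
g=cv2.resize(t["frame"][250:330,150:280],None,fx=4,fy=4,interpolation=cv2.INTER_CUBIC)
im=np.zeros((600,760,3),np.uint8); im[:320,:520]=g; 
cv2.imwrite("pics/crop1.png",f[:,:,::-1])
print(R.from_quat(robot.get_state()["ee_rot"]).as_matrix())
w=camera("wrist"); print(w["position"],robot.get_state()["tcp_pos"],R.from_quat(w["orientation"]).as_matrix(),w["camera_matrix"])
E
python3 b.py
```

```text
cap top [ 571.8 -171.1  162.2] [ 574.  -171.4  161. ]
knob top [ 614.  -169.    96.6] [ 613.2 -169.    96. ]
liner [514.6  92.9   8. ]
capA [510. 207. 133.]
capB [508.8 153.3 133. ]
blue [ 701.9 -101.7  125. ]
pink [ 716.5 -242.   125. ]
TL [577.4 -61.9  58. ]
TR [ 617.1 -287.9   58. ]
BR [ 461.4 -312.3   58. ]
BL [422.2 -88.6  58. ]
rTL [551.3 256.   32. ]
rTR [554.2  53.   32. ]
rBR [471.4  54.   32. ]
rBL [470.6 254.9  32. ]
[[-0.9  0.4 -0. ]
 [ 0.4  0.9  0. ]
 [ 0.   0.  -1. ]]
[154.4 558.  385.1] [223.3 529.9 238.7] [[ 0.4 -0.9 -0.3]
 [ 0.9  0.4  0.1]
 [ 0.  -0.3  1. ]] [[338.4   0.  316.4]
 [  0.  338.4 239.3]
 [  0.    0.    1. ]]
```

View pics/crop1.png

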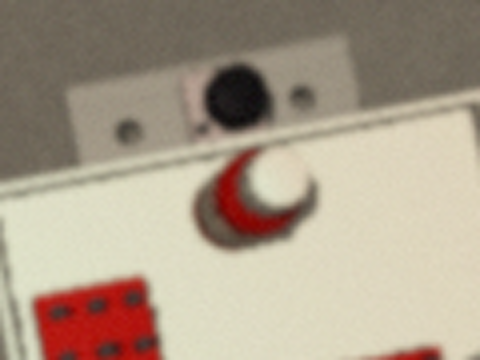

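In view: target glue is the red bottle in the tray (cap at top-view pixel 409,244, next to the black knob at 399,224). It could be confused with rack bottles (173,288) and (207,287), blue (355,177) and pink (438,165). The cork liner at (249,287) marks the empty pocket. The crop confirms the red bottle and knob.

>>> drive_tool:
  rows:
    - {"translation":[-0.25,-0.2,0],"rot":[0,0,0.15],"gripper":0}
    - {"translation":[-0.5,-0.4,0],"rot":[0,0,0.3],"gripper":0}
    - {"translation":[-0.75,-0.6,0],"rot":[0,0,0.45],"gripper":0}
    - {"translation":[-1,-0.85,0],"rot":[0,0,0.6],"gripper":0}
    - {"translation":[-1,-0.85,0],"rot":[0,0,0.75],"gripper":0}

```text
time: 1.77
tcp_pos: [296.4, 384.5, 238.4]
ee_rot: [0.479, 0.878, -0.001, 0.001]
force: [-0.5, 1.0, -0.7]
opening: 88.2
grip_force: 0.0
```

>>> drive_tool:
  rows:
    - {"translation":[-0.3,-0.05,0],"rot":[0,0,0.15],"gripper":0}
    - {"translation":[-0.6,-0.1,0],"rot":[0,0,0.3],"gripper":0}
    - {"translation":[-0.9,-0.1,0],"rot":[0,0,0.45],"gripper":0}
    - {"translation":[-1,-0.15,0],"rot":[0,0,0.6],"gripper":0}
    - {"translation":[-1,-0.15,0],"rot":[0,0,0.745],"gripper":0}

```text
time: 2.18
tcp_pos: [346.3, 276.7, 238.9]
ee_rot: [0.711, 0.703, -0.0, 0.0]
force: [-0.6, 1.2, -0.3]
opening: 88.4
grip_force: 0.0
```

>>> drive_tool:
  rows:
    - {"translation":[-0.3,0.15,0],"rot":[0,0,0],"gripper":0}
    - {"translation":[-0.6,0.3,0],"rot":[0,0,0],"gripper":0}
    - {"translation":[-0.9,0.45,0],"rot":[0,0,0],"gripper":0}
    - {"translation":[-1,0.6,0],"rot":[0,0,0],"gripper":0}
    - {"translation":[-1,0.6,0],"rot":[0,0,0],"gripper":0}

```text
time: 2.6
tcp_pos: [419.7, 156.2, 239.2]
ee_rot: [0.71, 0.705, 0.001, 0.001]
force: [0.1, -0.1, 0.5]
opening: 88.0
grip_force: 0.0
```

>>> drive_tool:
  rows:
    - {"translation":[-0.3,0.15,0],"rot":[0,0,0],"gripper":0}
    - {"translation":[-0.6,0.3,0],"rot":[0,0,0],"gripper":0}
    - {"translation":[-0.9,0.45,0],"rot":[0,0,0],"gripper":0}
    - {"translation":[-1,0.6,0],"rot":[0,0,0],"gripper":0}
    - {"translation":[-1,0.6,0],"rot":[0,0,0],"gripper":0}

```text
time: 3.02
tcp_pos: [491.0, 36.4, 239.0]
ee_rot: [0.709, 0.705, 0.0, 0.001]
force: [0.3, 0.1, -0.0]
opening: 88.3
grip_force: 0.0
```

>>> drive_tool:
  rows:
    - {"translation":[-0.3,0.15,0],"rot":[0,0,0],"gripper":0}
    - {"translation":[-0.6,0.3,0],"rot":[0,0,0],"gripper":0}
    - {"translation":[-0.9,0.45,0],"rot":[0,0,0],"gripper":0}
    - {"translation":[-1,0.6,0],"rot":[0,0,0],"gripper":0}
    - {"translation":[-1,0.6,0],"rot":[0,0,0],"gripper":0}

```text
time: 3.43
tcp_pos: [562.3, -83.1, 238.6]
ee_rot: [0.709, 0.705, 0.0, 0.0]
force: [-1.6, 0.6, -0.2]
opening: 87.9
grip_force: 0.0
```

```bash
cat > c.py <<'E'
from h import *
import sys
np.set_printoptions(precision=1,suppress=True)
c=camera("wrist"); cv2.imwrite(f"pics/{sys.argv[1]}.png",c["frame"][:,:,::-1]); s=robot.get_state(); print(s["tcp_pos"],c["position"])
for n in sys.argv[2:]:
    for d in trace(c,n)[:4]:
        b=d["bbox"]; print(n,np.round(b),round(d["p"],2))
    for d in spot_point(c,n)[:4]: print(n,"pt",d["at"],round(d["p"],2), atz(c,d["at"],36 if n=="glue" else 84))
E
python3 c.py w1 glue knob
```

```text
[560.9 -81.2 238.3] [560.5 -10.5 385. ]
glue [306. 278. 349. 345.] 0.81
glue [424. 202. 508. 267.] 0.77
glue pt [435.4, 216.8] 0.68 [686.2 -88.8  36. ]
glue pt [322.2, 291.4] 0.65 [ 566.9 -174.2   36. ]
knob [354. 294. 386. 324.] 0.84
```

View pics/w1.png

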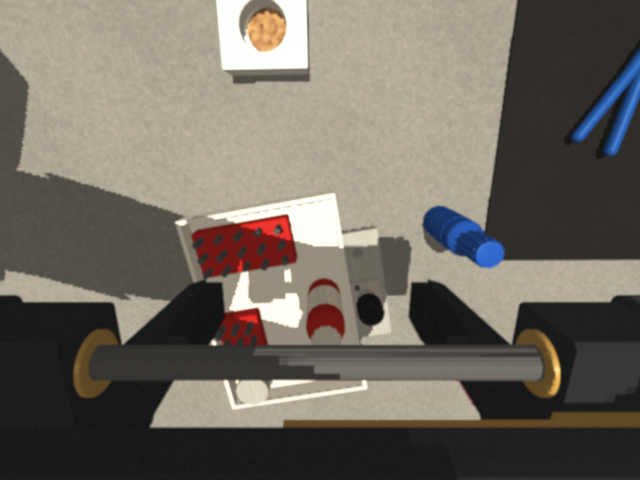

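```bash
cat > d.py <<'E'
from h import *
np.set_printoptions(precision=1,suppress=True)
c=camera("wrist"); 
print("knob",atz(c,(370,309),96),"liner",atz(c,(267,31.5),8)); 
t=camera("top"); print("cap",atz(t,(409.5,244.5),161),"knob",atz(t,(399.25,223.75),96))
for w,px in ((c,(324,300)),): print(atz(w,px,36+50))
for d in trace(t,"knob")+trace(t,"liner"): print(d["bbox"],d["p"])
# body edges in wrist view: red columns
f=c["frame"].astype(int); 
for r in range(284,340,4):
    x=[k for k in range(300,352) if f[r,k,0]>90 and f[r,k,1]<60]; print(r,x[:1],x[-1:])
E
python3 d.py
```

```text
knob [ 608.7 -160.3   96. ] liner [509.   95.7   8. ]
cap [ 568.4 -173.5  161. ] knob [ 611.9 -169.4   96. ]
[ 565.3 -156.    86. ]
[349.0, 221.4, 481.6, 336.2] 0.32
[239.9, 276.8, 258.7, 297.2] 0.77
284 [319] [333]
288 [314] [338]
292 [312] [340]
296 [] []
300 [] []
304 [] []
308 [325] [331]
312 [315] [339]
316 [312] [343]
320 [311] [344]
324 [310] [345]
328 [310] [346]
332 [310] [346]
336 [311] [346]
```

>>> drive_tool:
  rows:
    - {"translation":[-0.3,0.05,0],"rot":[0,0,0],"gripper":0}
    - {"translation":[-0.6,0.05,0],"rot":[0,0,0],"gripper":0}
    - {"translation":[-0.8,0.05,0],"rot":[0,0,0],"gripper":0}
    - {"translation":[-0.8,0.05,0],"rot":[0,0,0],"gripper":0}
    - {"translation":[-0.8,0.05,0],"rot":[0,0,0],"gripper":0}

```text
time: 4.3
tcp_pos: [566.0, -178.0, 238.7]
ee_rot: [0.709, 0.706, 0.0, -0.0]
force: [-0.8, -1.2, 0.5]
opening: 87.9
grip_force: 0.0
```

>>> drive_tool:
  rows:
    - {"translation":[-0.3,0.05,0],"rot":[0,0,0],"gripper":0}
    - {"translation":[-0.6,0.05,0],"rot":[0,0,0],"gripper":0}
    - {"translation":[-0.6,0.05,0],"rot":[0,0,0],"gripper":0}
    - {"translation":[-0.6,0.05,0],"rot":[0,0,0],"gripper":0}
    - {"translation":[-0.6,0.05,0],"rot":[0,0,0],"gripper":0}

```text
time: 4.72
tcp_pos: [572.1, -247.8, 238.5]
ee_rot: [0.708, 0.707, 0.0, -0.001]
force: [-0.6, 0.4, 0.1]
opening: 87.9
grip_force: 0.0
```

```bash
python3 c.py w2 glue knob; python3 -c "
from h import *
c=camera('wrist')
for X in [(568,-173,161),(568,-173,36),(612,-169,96)]: print(X,proj(c,X))
print(robot.get_state()['tcp_pos'],c['position'])"
```

```text
[ 572.2 -247.5  238.6] [ 570.3 -175.4  385. ]
glue [291. 116. 337. 162.] 0.87
glue [429.   6. 528.  84.] 0.79
glue [429. 190. 518. 245.] 0.65
glue pt [444.3, 205.3] 0.85 [ 703.8 -240.5   36. ]
glue pt [441.5, 64.9] 0.83 [ 687.1 -107.8   36. ]
glue pt [313.9, 141.0] 0.74 [ 567.8 -176.    36. ]
knob [351. 117. 383. 151.] 0.6
knob pt [369.5, 132.6] 0.57 [ 615.3 -169.1   84. ]
(568, -173, 161) [312.48018212 135.99129193]
(568, -173, 36) [313.8253128  137.42972085]
(612, -169, 96) [367.30192542 131.81031711]
[ 572.30834525 -248.21709731  238.89917543] [ 570.37990416 -175.43864381  385.32371506]
```

View pics/w2.png

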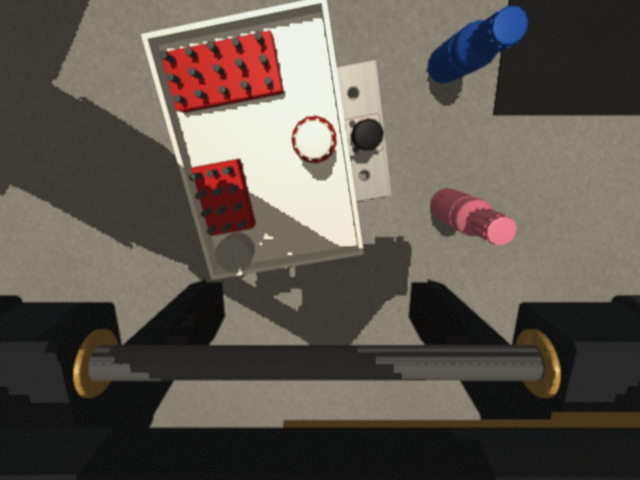

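Wrist view: glue cap at (313,138), knob at (367,133), blue bottle (510,25), pink (500,230), tin (235,250). This agrees with the top-view estimates, so I'm moving to grip the cap.

>>> drive_tool:
  rows:
    - {"translation":[0.3,-0.03,0],"rot":[0,0,0],"gripper":0}
    - {"translation":[0.5,-0.03,0],"rot":[0,0,0],"gripper":0}
    - {"translation":[0.614,-0.03,0],"rot":[0,0,0],"gripper":0}
    - {"translation":[0.614,-0.03,0.2],"rot":[0,0,0],"gripper":0}
    - {"translation":[0.614,-0.03,0.3],"rot":[0,0,0],"gripper":0}

```text
time: 5.43
tcp_pos: [568.7, -174.4, 201.9]
ee_rot: [0.707, 0.707, -0.0, 0.0]
force: [-0.6, -0.1, -0.2]
opening: 87.8
grip_force: 0.0
```

>>> drive_tool:
  rows:
    - {"translation":[0,0,0.2],"rot":[0,0,0],"gripper":0}
    - {"translation":[0,0,0.4],"rot":[0,0,0],"gripper":0}
    - {"translation":[0,0,0.55],"rot":[0,0,0],"gripper":0}
    - {"translation":[0,0,0.645],"rot":[0,0,0],"gripper":0}
    - {"translation":[0,0,0.645],"rot":[0,0,0],"gripper":0}

```text
time: 5.85
tcp_pos: [566.7, -175.0, 122.0]
ee_rot: [0.708, 0.706, -0.001, -0.003]
force: [0.1, 0.8, -0.0]
opening: 88.0
grip_force: 0.0
```

>>> drive_tool:
  rows:
    - {"translation":[0,0,0],"rot":[0,0,0],"gripper":1}
    - {"translation":[0,0,0],"rot":[0,0,0],"gripper":1}
    - {"translation":[0,0,0],"rot":[0,0,0],"gripper":1}
    - {"translation":[0,0,0],"rot":[0,0,0],"gripper":1}
    - {"translation":[0,0,0],"rot":[0,0,0],"gripper":1}

```text
time: 6.27
tcp_pos: [569.2, -175.9, 126.4]
ee_rot: [0.708, 0.706, 0.0, 0.001]
force: [-0.5, -0.0, -0.5]
opening: 56.9
grip_force: 0.0
```

>>> drive_tool:
  rows:
    - {"translation":[0,0,0],"rot":[0,0,0],"gripper":1}
    - {"translation":[0,0,0],"rot":[0,0,0],"gripper":1}
    - {"translation":[0,0,0],"rot":[0,0,0],"gripper":1}
    - {"translation":[0,0,0],"rot":[0,0,0],"gripper":1}
    - {"translation":[0,0,0],"rot":[0,0,0],"gripper":1}

```text
time: 6.68
tcp_pos: [568.7, -175.6, 125.3]
ee_rot: [0.708, 0.706, -0.0, -0.0]
force: [0.5, -0.2, 0.1]
opening: 23.3
grip_force: 8.6
```

>>> drive_tool:
  rows:
    - {"translation":[0,0,0],"rot":[0,0,0],"gripper":1}
    - {"translation":[0,0,0],"rot":[0,0,0],"gripper":1}
    - {"translation":[0,0,-0.1],"rot":[0,0,0],"gripper":1}
    - {"translation":[0,0,-0.25],"rot":[0,0,0],"gripper":1}
    - {"translation":[0,0,-0.4],"rot":[0,0,0],"gripper":1}

```text
time: 7.1
tcp_pos: [568.2, -175.3, 173.8]
ee_rot: [0.708, 0.706, -0.0, -0.001]
force: [-0.2, 0.1, -1.2]
opening: 23.1
grip_force: 30.0
```

>>> drive_tool:
  rows:
    - {"translation":[0,0,-0.15],"rot":[0,0,0],"gripper":1}
    - {"translation":[0,0,-0.3],"rot":[0,0,0],"gripper":1}
    - {"translation":[0,0,-0.45],"rot":[0,0,0],"gripper":1}
    - {"translation":[0,0,-0.5],"rot":[0,0,0],"gripper":1}
    - {"translation":[0,0,-0.5],"rot":[0,0,0],"gripper":1}

```text
time: 7.52
tcp_pos: [569.7, -176.1, 236.0]
ee_rot: [0.708, 0.706, 0.001, 0.002]
force: [0.7, 0.0, -1.1]
opening: 23.3
grip_force: 30.0
```

>>> drive_tool:
  rows:
    - {"translation":[0.15,-0.04,0],"rot":[0,0,0],"gripper":1}
    - {"translation":[0.3,-0.08,0],"rot":[0,0,0],"gripper":1}
    - {"translation":[0.5,-0.12,0],"rot":[0,0,0],"gripper":1}
    - {"translation":[0.7,-0.16,0],"rot":[0,0,0],"gripper":1}
    - {"translation":[0.9,-0.2,0],"rot":[0,0,0],"gripper":1}

```text
time: 7.93
tcp_pos: [543.6, -65.6, 232.0]
ee_rot: [0.708, 0.706, -0.0, -0.001]
force: [0.4, -0.3, -0.3]
opening: 23.6
grip_force: 30.0
```

```bash
python3 - <<'E'
from h import *
np.set_printoptions(precision=1,suppress=True)
c=camera("wrist"); cv2.imwrite("pics/w3.png",c["frame"][:,:,::-1]); print(robot.get_state()["tcp_pos"],robot.get_state()["opening"],c["position"])
for d in spot_point(c,"liner"): print(d["at"],d["p"],atz(c,d["at"],8))
for d in trace(c,"liner"): print(d["bbox"],d["p"])
E
```

```text
[542.6 -61.4 231.9] 23.00898345410001 [542.1   6.8 378.5]
[285.1, 47.1] 0.79 [510.8  94.4   8. ]
[266.3, 25.4, 305.6, 73.0] 0.86
```

View pics/w3.png

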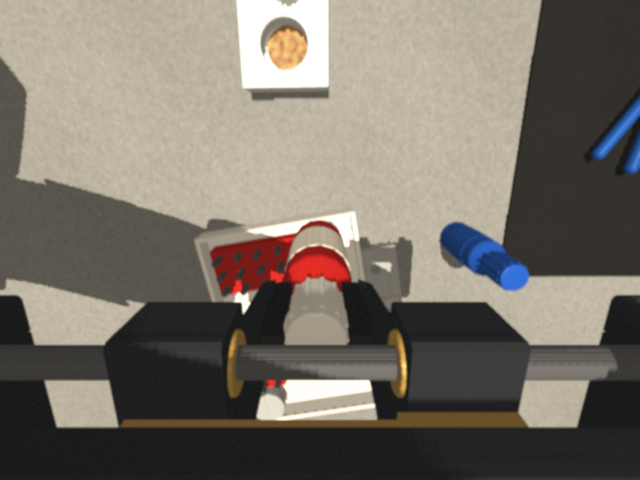

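Bottle is held upright; the liner shows at (287,47). I'm moving so the camera sits above the pocket.

>>> drive_tool:
  rows:
    - {"translation":[0.2,-0.06,0],"rot":[0,0,0],"gripper":1}
    - {"translation":[0.4,-0.12,0],"rot":[0,0,0],"gripper":1}
    - {"translation":[0.6,-0.2,0],"rot":[0,0,0],"gripper":1}
    - {"translation":[0.7,-0.25,0],"rot":[0,0,0],"gripper":1}
    - {"translation":[0.7,-0.25,0],"rot":[0,0,0],"gripper":1}

```text
time: 8.5
tcp_pos: [513.9, 18.2, 232.8]
ee_rot: [0.707, 0.707, -0.0, -0.001]
force: [-0.2, -1.0, -0.9]
opening: 23.0
grip_force: 30.0
```

```bash
python3 - <<'E'
from h import *
np.set_printoptions(precision=1,suppress=True)
c=camera("wrist"); cv2.imwrite("pics/w4.png",c["frame"][:,:,::-1]); print(robot.get_state()["tcp_pos"],robot.get_state()["opening"],c["position"])
for d in spot_point(c,"liner"): print(d["at"],d["p"],atz(c,d["at"],8))
for d in trace(c,"liner"): print(d["bbox"],d["p"])
f=c["frame"].astype(int); m=(f[...,0]>f[...,2]+40)&(f[...,0]>120)&(f[...,1]>60); m[260:]=0; v,u=np.nonzero(m); print(len(u),u.mean(),v.mean(),atz(c,(u.mean(),v.mean()),8))
for d in trace(c,"rack"): print(d["bbox"],d["p"])
E
```

```text
[514.7  16.9 233.1] 23.24020368549328 [512.1  90.7 379.2]
[315.8, 136.6] 0.72 [511.1  94.3   8. ]
[269.2, 2.2, 363.7, 177.8] 0.74
[300.7, 119.3, 335.6, 157.1] 0.62
1351 317.5018504811251 148.3560325684678 [512.9  82.4   8. ]
[240.2, 282.5, 380.9, 421.6] 0.74
[269.6, 1.1, 364.7, 177.9] 0.71
```

View pics/w4.png

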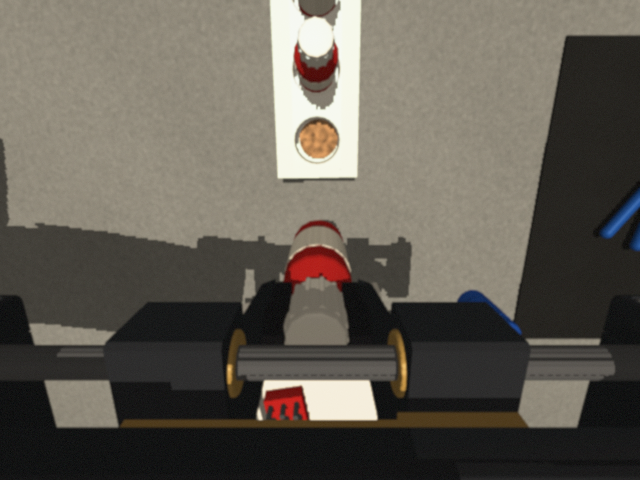

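```bash
python3 - <<'E'
from h import *
np.set_printoptions(precision=1,suppress=True)
c=camera("wrist"); T=robot.get_state()["tcp_pos"]; print(T)
a=np.linspace(0,6.28,60)
for z in (-89.3,-89.3+75):
    P=np.array([proj(c,T+[18*np.cos(x),18*np.sin(x),z]) for x in a]); print(P.min(0),P.max(0))
f=c["frame"].astype(int)
for col in (308,318,328):
    print([(r,*f[r,col]) for r in range(216,226)])
for r in (232,270): print([k for k in range(270,370) if f[r,k,0]>110 ][:1],[tuple(f[r,k]) for k in (282,286,290,346,350,354)])
for p,z in (((318,140),32),((317.5,138.5),8)): print(atz(c,p,z))
for u in (range(290,350),): print([ (k,*f[139,k]) for k in u if k<300 or k>335])
E
```

```text
[515.6  15.4 233.3]
[294.1 219.6] [343.5 266.9]
[285.  253.5] [354.8 317.7]
[(216, np.int64(149), np.int64(142), np.int64(127)), (217, np.int64(150), np.int64(144), np.int64(128)), (218, np.int64(150), np.int64(144), np.int64(129)), (219, np.int64(147), np.int64(141), np.int64(126)), (220, np.int64(144), np.int64(134), np.int64(119)), (221, np.int64(135), np.int64(115), np.int64(103)), (222, np.int64(121), np.int64(82), np.int64(73)), (223, np.int64(108), np.int64(46), np.int64(41)), (224, np.int64(103), np.int64(22), np.int64(15)), (225, np.int64(101), np.int64(18), np.int64(15))]
[(216, np.int64(149), np.int64(142), np.int64(126)), (217, np.int64(151), np.int64(143), np.int64(128)), (218, np.int64(148), np.int64(140), np.int64(124)), (219, np.int64(138), np.int64(122), np.int64(107)), (220, np.int64(118), np.int64(78), np.int64(70)), (221, np.int64(104), np.int64(32), np.int64(29)), (222, np.int64(105), np.int64(20), np.int64(20)), (223, np.int64(104), np.int64(17), np.int64(16)), (224, np.int64(104), np.int64(24), np.int64(22)), (225, np.int64(112), np.int64(59), np.int64(49))]
[(
[... 1654 characters left out ...]
64(159), np.int64(139)), (337, np.int64(224), np.int64(222), np.int64(195)), (338, np.int64(243), np.int64(245), np.int64(229)), (339, np.int64(247), np.int64(248), np.int64(234)), (340, np.int64(247), np.int64(247), np.int64(234)), (341, np.int64(247), np.int64(247), np.int64(233)), (342, np.int64(247), np.int64(247), np.int64(233)), (343, np.int64(247), np.int64(248), np.int64(234)), (344, np.int64(247), np.int64(247), np.int64(233)), (345, np.int64(247), np.int64(247), np.int64(233)), (346, np.int64(247), np.int64(247), np.int64(233)), (347, np.int64(247), np.int64(247), np.int64(233)), (348, np.int64(247), np.int64(247), np.int64(234)), (349, np.int64(247), np.int64(247), np.int64(233))]
```

>>> drive_tool:
  rows:
    - {"translation":[0.2,-0.017,0],"rot":[0,0,0],"gripper":1}
    - {"translation":[0.4,-0.017,0],"rot":[0,0,0],"gripper":1}
    - {"translation":[0.55,-0.017,0],"rot":[0,0,0],"gripper":1}
    - {"translation":[0.615,-0.017,0],"rot":[0,0,0],"gripper":1}
    - {"translation":[0.615,-0.017,0],"rot":[0,0,0],"gripper":1}

```text
time: 9.17
tcp_pos: [513.5, 90.8, 233.2]
ee_rot: [0.707, 0.707, -0.0, -0.0]
force: [-0.5, 0.3, -1.3]
opening: 23.5
grip_force: 30.0
```

>>> drive_tool:
  rows:
    - {"translation":[0,0,0.2],"rot":[0,0,0],"gripper":1}
    - {"translation":[0,0,0.4],"rot":[0,0,0],"gripper":1}
    - {"translation":[0,0,0.6],"rot":[0,0,0],"gripper":1}
    - {"translation":[0,0,0.75],"rot":[0,0,0],"gripper":1}
    - {"translation":[0,0,0.85],"rot":[0,0,0],"gripper":1}

```text
time: 9.58
tcp_pos: [512.4, 88.9, 129.1]
ee_rot: [0.708, 0.706, -0.001, -0.001]
force: [-0.3, 1.1, -0.8]
opening: 22.9
grip_force: 30.0
```

```bash
python3 - <<'E'
from h import *
np.set_printoptions(precision=1,suppress=True)
print(np.mean([(camera("wrist"),robot.get_state()["tcp_pos"])[1] for _ in range(4)],0))
s=camera("side"); t=camera("top")
a=cv2.resize(s["frame"][230:430,250:450],(500,500),interpolation=cv2.INTER_CUBIC); b=cv2.resize(t["frame"][230:350,180:300],(300,300),interpolation=cv2.INTER_CUBIC)
im=np.zeros((500,800,3),np.uint8); im[:,:500]=a; im[:300,500:]=b; cv2.imwrite("pics/s5.png",im[:,:,::-1])
for X in [(512.5,90.8,40),(512.5,72.8,40),(512.5,90.8,32)]: print(proj(s,X), (proj(s,X)-[250,230])*2.5)
E
```

```text
[512.5  89.4 129.8]
[350.4 302.5] [251.  181.1]
[351.  293.8] [252.5 159.6]
[350.1 305.7] [250.3 189.3]
```

View pics/s5.png

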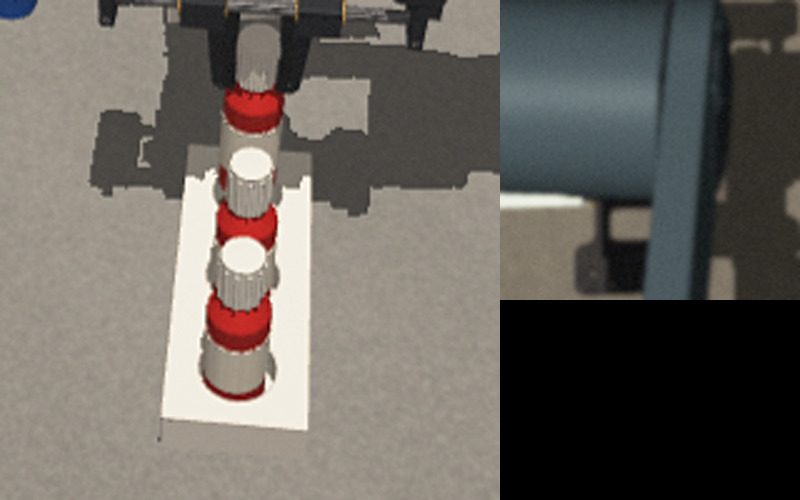

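Side view: the held bottle at crop (252,120) is in line with the rack bottles at (250,165) and (243,255). Lowering it gently.

>>> drive_tool:
  rows:
    - {"translation":[0.01,0,0.04],"rot":[0,0,0],"gripper":1}
    - {"translation":[0.01,0,0.07],"rot":[0,0,0],"gripper":1}
    - {"translation":[0.01,0,0.1],"rot":[0,0,0],"gripper":1}
    - {"translation":[0.01,0,0.13],"rot":[0,0,0],"gripper":1}
    - {"translation":[0.01,0,0.13],"rot":[0,0,0],"gripper":1}

```text
time: 10.3
tcp_pos: [512.6, 91.6, 114.8]
ee_rot: [0.708, 0.706, -0.001, -0.001]
force: [1.1, -0.6, -0.4]
opening: 22.9
grip_force: 30.0
```

>>> drive_tool:
  rows:
    - {"translation":[0,0,0.05],"rot":[0,0,0],"gripper":1}
    - {"translation":[0,0,0.09],"rot":[0,0,0],"gripper":1}
    - {"translation":[0,0,0.12],"rot":[0,0,0],"gripper":1}
    - {"translation":[0,0,0.14],"rot":[0,0,0],"gripper":1}
    - {"translation":[0,0,0.14],"rot":[0,0,0],"gripper":1}

```text
time: 10.72
tcp_pos: [512.7, 91.5, 98.1]
ee_rot: [0.708, 0.706, -0.0, -0.001]
force: [-0.2, 0.2, -1.3]
opening: 23.2
grip_force: 30.0
```

>>> drive_tool:
  rows:
    - {"translation":[0,0,0],"rot":[0,0,0],"gripper":0.65}
    - {"translation":[0,0,0],"rot":[0,0,0],"gripper":0.6}
    - {"translation":[0,0,0],"rot":[0,0,0],"gripper":0.4}
    - {"translation":[0,0,0],"rot":[0,0,0],"gripper":0.3}
    - {"translation":[0,0,0],"rot":[0,0,0],"gripper":0.3}

```text
time: 11.13
tcp_pos: [513.5, 91.5, 99.2]
ee_rot: [0.708, 0.706, 0.0, 0.0]
force: [-0.1, -0.2, -0.5]
opening: 53.5
grip_force: 0.0
```

>>> drive_tool:
  rows:
    - {"translation":[0,0,0],"rot":[0,0,0],"gripper":0.3}
    - {"translation":[0,0,-0.1],"rot":[0,0,0],"gripper":0.3}
    - {"translation":[0,0,-0.3],"rot":[0,0,0],"gripper":0.3}
    - {"translation":[0,0,-0.5],"rot":[0,0,0],"gripper":0.3}
    - {"translation":[0,0,-0.7],"rot":[0,0,0],"gripper":0.3}

```text
time: 11.55
tcp_pos: [513.1, 91.5, 184.6]
ee_rot: [0.708, 0.706, -0.0, -0.0]
force: [0.3, -0.1, -0.3]
opening: 61.7
grip_force: 0.0
```

>>> drive_tool:
  rows:
    - {"translation":[0,0,-0.2],"rot":[0,0,0],"gripper":0.3}
    - {"translation":[-0.2,0,-0.4],"rot":[0,0,0],"gripper":0.3}
    - {"translation":[-0.4,0.15,-0.5],"rot":[0,0,0],"gripper":0.3}
    - {"translation":[-0.7,0.3,-0.5],"rot":[0,0,0],"gripper":0.3}
    - {"translation":[-1,0.4,-0.5],"rot":[0,0,0],"gripper":0.3}

```text
time: 11.97
tcp_pos: [562.8, -29.6, 246.0]
ee_rot: [0.707, 0.707, 0.001, 0.002]
force: [0.1, 0.8, 0.4]
opening: 61.2
grip_force: 0.0
```

```bash
python3 - <<'E'
from h import *
np.set_printoptions(precision=1,suppress=True)
print(np.mean([(camera("wrist"),robot.get_state()["tcp_pos"])[1] for _ in range(3)],0),robot.get_state()["opening"])
s=camera("side"); t=camera("top"); w=camera("wrist")
a=cv2.resize(s["frame"][130:430,240:440],(400,600),interpolation=cv2.INTER_CUBIC); b=cv2.resize(w["frame"],(400,300)); d=cv2.resize(t["frame"][200:350,140:340],(400,300),interpolation=cv2.INTER_CUBIC)
cv2.imwrite("pics/s6.png",np.hstack([a,np.vstack([b,d])])[:,:,::-1])
E
```

```text
[562.7 -33.5 244.4] 61.883176320432774
```

View pics/s6.png

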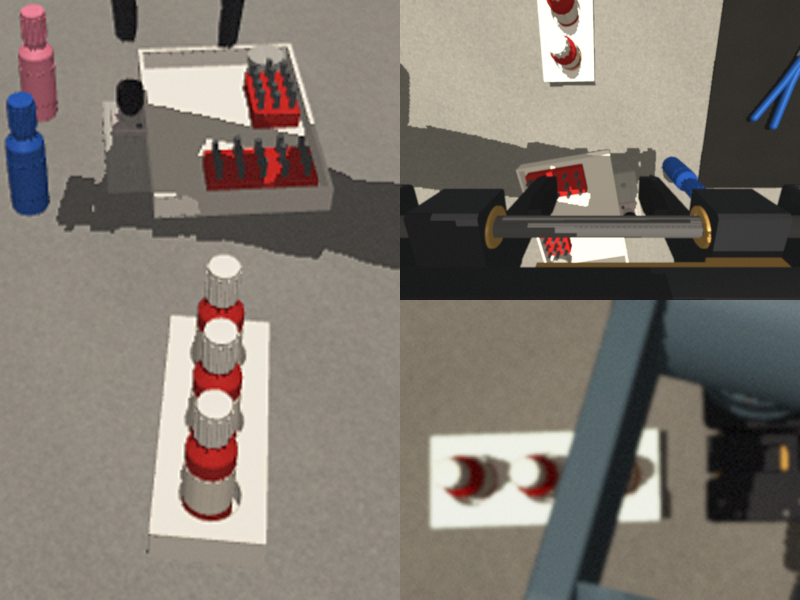

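Glue stands upright in the empty pocket (cap at crop (223,268)), and the other bottles and the tin are undisturbed. Next is the knob.

>>> drive_tool:
  rows:
    - {"translation":[-0.25,0.1,0],"rot":[0,0,0],"gripper":0.3}
    - {"translation":[-0.5,0.2,0],"rot":[0,0,0],"gripper":0.3}
    - {"translation":[-0.75,0.3,0],"rot":[0,0,0],"gripper":0.3}
    - {"translation":[-1,0.4,0],"rot":[0,0,0],"gripper":0.3}
    - {"translation":[-1,0.4,0],"rot":[0,0,0],"gripper":0.3}

```text
time: 12.68
tcp_pos: [609.8, -152.1, 243.0]
ee_rot: [0.709, 0.706, -0.0, 0.001]
force: [-0.2, 0.5, 0.1]
opening: 61.4
grip_force: 0.0
```

>>> drive_tool:
  rows:
    - {"translation":[-0.14,0.02,0.1],"rot":[0,0,0],"gripper":0.3}
    - {"translation":[-0.14,0.02,0.3],"rot":[0,0,0],"gripper":0.3}
    - {"translation":[-0.14,0.02,0.5],"rot":[0,0,0],"gripper":0.3}
    - {"translation":[-0.14,0.02,0.7],"rot":[0,0,0],"gripper":0.3}
    - {"translation":[-0.14,0.02,0.8],"rot":[0,0,0],"gripper":0.3}

```text
time: 13.1
tcp_pos: [608.9, -163.4, 142.8]
ee_rot: [0.707, 0.707, -0.001, -0.003]
force: [-0.9, 0.1, 0.7]
opening: 61.6
grip_force: 0.0
```

```bash
python3 - <<'E'
from h import *
np.set_printoptions(precision=1,suppress=True)
P=np.array([(camera("top"),robot.get_state()["tcp_pos"])[1] for _ in range(8)]);print(P.mean(0),P.std(0)); print(P[:,1])
s=camera("side"); w=camera("wrist")
for d in spot_point(s,"knob"): print(d)
a=cv2.resize(s["frame"][100:250,220:420],(800,600),interpolation=cv2.INTER_CUBIC)
cv2.imwrite("pics/s7.png",a[:,:,::-1])
E
```

```text
[ 610.9 -164.8  146.7] [1.5 1.  2.7]
[-163.1 -163.6 -164.3 -164.9 -165.4 -165.6 -165.7 -165.8]
```

View pics/s7.png

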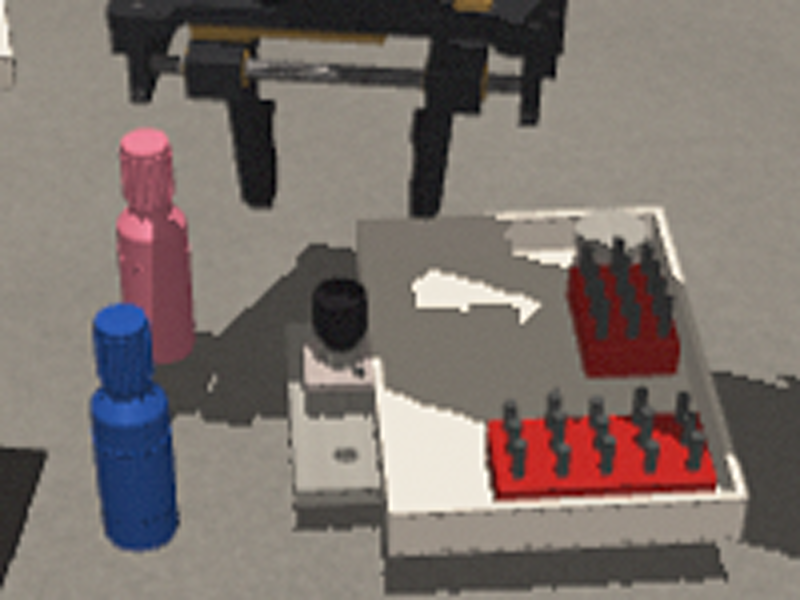

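>>> drive_tool:
  rows:
    - {"translation":[-0.03,0,0.1],"rot":[0,0,0],"gripper":0.3}
    - {"translation":[-0.03,0,0.2],"rot":[0,0,0],"gripper":0.3}
    - {"translation":[-0.03,0,0.3],"rot":[0,0,0],"gripper":0.3}
    - {"translation":[-0.03,0,0.3],"rot":[0,0,0],"gripper":0.3}
    - {"translation":[-0.03,0,0.3],"rot":[0,0,0],"gripper":0.3}

```text
time: 14.07
tcp_pos: [609.8, -168.6, 108.8]
ee_rot: [0.708, 0.706, -0.001, -0.002]
force: [0.2, -0.5, 0.5]
opening: 61.8
grip_force: 0.0
```

```bash
python3 - <<'E'
from h import *
np.set_printoptions(precision=1,suppress=True)
P=np.array([(camera("side"),robot.get_state()["tcp_pos"])[1] for _ in range(6)]);print(P)
E
```

```text
[[ 610.6 -168.9  109.9]
 [ 611.1 -169.1  110.7]
 [ 611.3 -169.2  111.2]
 [ 611.5 -169.3  111.4]
 [ 611.5 -169.2  111.6]
 [ 611.5 -169.2  111.6]]
```

>>> drive_tool:
  rows:
    - {"translation":[0,0.004,0.1],"rot":[0,0,0],"gripper":0.3}
    - {"translation":[0,0.004,0.2],"rot":[0,0,0],"gripper":0.3}
    - {"translation":[0,0.004,0.28],"rot":[0,0,0],"gripper":0.3}
    - {"translation":[0,0.004,0.33],"rot":[0,0,0],"gripper":0.3}
    - {"translation":[0,0.004,0.37],"rot":[0,0,0],"gripper":0.3}

```text
time: 14.78
tcp_pos: [610.6, -168.7, 64.5]
ee_rot: [0.708, 0.706, -0.0, -0.001]
force: [-0.2, -0.7, 0.7]
opening: 61.9
grip_force: 0.0
```

>>> drive_tool:
  rows:
    - {"translation":[0,0,0],"rot":[0,0,0],"gripper":0.3}
    - {"translation":[0,0,0],"rot":[0,0,0],"gripper":0.3}
    - {"translation":[0,0,0],"rot":[0,0,0],"gripper":0.4}
    - {"translation":[0,0,0],"rot":[0,0,0],"gripper":0.5}
    - {"translation":[0,0,0],"rot":[0,0,0],"gripper":0.6}

```text
time: 15.2
tcp_pos: [611.9, -169.3, 67.1]
ee_rot: [0.708, 0.706, 0.0, 0.001]
force: [-0.5, 0.3, 0.4]
opening: 43.7
grip_force: 0.0
```

>>> drive_tool:
  rows:
    - {"translation":[0,0,0],"rot":[0,0,0],"gripper":1}
    - {"translation":[0,0,0],"rot":[0,0,0],"gripper":1}
    - {"translation":[0,0,0],"rot":[0,0,0],"gripper":1}
    - {"translation":[0,0,0],"rot":[0,0,0],"gripper":1}
    - {"translation":[0,0,0],"rot":[0,0,0],"gripper":1}

```text
time: 15.62
tcp_pos: [614.4, -169.2, 67.4]
ee_rot: [0.708, 0.706, 0.002, 0.003]
force: [10.3, 0.8, -5.1]
opening: 24.8
grip_force: 30.0
```

>>> drive_tool:
  rows:
    - {"translation":[0,0,0],"rot":[0,0,0],"gripper":1}
    - {"translation":[0,0,0],"rot":[0,0,0],"gripper":1}
    - {"translation":[0,0,0],"rot":[0,0,0],"gripper":1}
    - {"translation":[0,0,0],"rot":[0,0,0],"gripper":1}
    - {"translation":[0,0,0],"rot":[0,0,0],"gripper":1}

```text
time: 16.03
tcp_pos: [614.4, -169.2, 67.3]
ee_rot: [0.708, 0.706, 0.002, 0.003]
force: [10.7, 0.7, -5.5]
opening: 24.9
grip_force: 30.0
```

>>> drive_tool:
  rows:
    - {"translation":[0,0.02,0],"rot":[0,0,0],"gripper":1}
    - {"translation":[0,0.02,0],"rot":[0,0,0],"gripper":1}
    - {"translation":[0,0.02,0],"rot":[0,0,0],"gripper":1}
    - {"translation":[0,0.02,0],"rot":[0,0,0],"gripper":1}
    - {"translation":[0,0.02,0],"rot":[0,0,0],"gripper":1}

```text
time: 16.45
tcp_pos: [614.5, -169.2, 66.9]
ee_rot: [0.708, 0.706, 0.0, 0.001]
force: [3.2, -0.1, 0.7]
opening: 24.8
grip_force: 30.0
```

>>> drive_tool:
  rows:
    - {"translation":[0,0.008,-0.02],"rot":[0,0,0],"gripper":1}
    - {"translation":[0,0.008,-0.045],"rot":[0,0,0],"gripper":1}
    - {"translation":[0,0.008,-0.07],"rot":[0,0,0],"gripper":1}
    - {"translation":[0,0.008,-0.1],"rot":[0,0,0],"gripper":1}
    - {"translation":[0,0.008,-0.1],"rot":[0,0,0],"gripper":1}

```text
time: 16.87
tcp_pos: [614.5, -169.2, 78.0]
ee_rot: [0.708, 0.706, -0.0, -0.0]
force: [5.1, -2.0, -10.2]
opening: 24.9
grip_force: 30.0
```

>>> drive_tool:
  rows:
    - {"translation":[0,0,0],"rot":[0,0,0],"gripper":1}
    - {"translation":[0,0,0],"rot":[0,0,0],"gripper":1}
    - {"translation":[0,0,0],"rot":[0,0,0],"gripper":1}
    - {"translation":[0,0,0],"rot":[0,0,0],"gripper":1}
    - {"translation":[0,0,0],"rot":[0,0,0],"gripper":1}

```text
time: 17.28
tcp_pos: [614.5, -169.2, 77.5]
ee_rot: [0.708, 0.706, -0.0, -0.0]
force: [5.0, -2.5, -9.1]
opening: 25.1
grip_force: 30.0
```

>>> drive_tool:
  rows:
    - {"translation":[0,0,-0.01],"rot":[0,0,0],"gripper":1}
    - {"translation":[0,0,-0.02],"rot":[0,0,0],"gripper":1}
    - {"translation":[0,0,-0.03],"rot":[0,0,0],"gripper":1}
    - {"translation":[0,0,-0.038],"rot":[0,0,0],"gripper":1}
    - {"translation":[0,0,-0.038],"rot":[0,0,0],"gripper":1}

```text
time: 17.7
tcp_pos: [614.4, -169.1, 81.1]
ee_rot: [0.708, 0.706, -0.0, -0.0]
force: [8.0, -3.8, -16.0]
opening: 25.3
grip_force: 30.0
```

>>> drive_tool:
  rows:
    - {"translation":[0,0,0],"rot":[0,0,0],"gripper":1}
    - {"translation":[0,0,0],"rot":[0,0,0],"gripper":1}
    - {"translation":[0,0,0],"rot":[0,0,0],"gripper":1}
    - {"translation":[0,0,0],"rot":[0,0,0],"gripper":1}
    - {"translation":[0,0,0],"rot":[0,0,0],"gripper":1}

```text
time: 18.12
tcp_pos: [614.4, -169.1, 81.1]
ee_rot: [0.708, 0.706, -0.0, -0.0]
force: [8.6, -4.9, -15.8]
opening: 25.2
grip_force: 30.0
```

```bash
python3 - <<'E'
from h import *
s=camera("side"); st=robot.get_state(); print(st["tcp_pos"],st["force"])
cv2.imwrite("pics/s8.png",cv2.resize(s["frame"][120:420,230:430],(400,600),interpolation=cv2.INTER_CUBIC)[:,:,::-1])
E
```

```text
[ 614.42709981 -169.11680048   81.07514958] [  8.12742558  -4.49679565 -16.4107019 ]
```

View pics/s8.png

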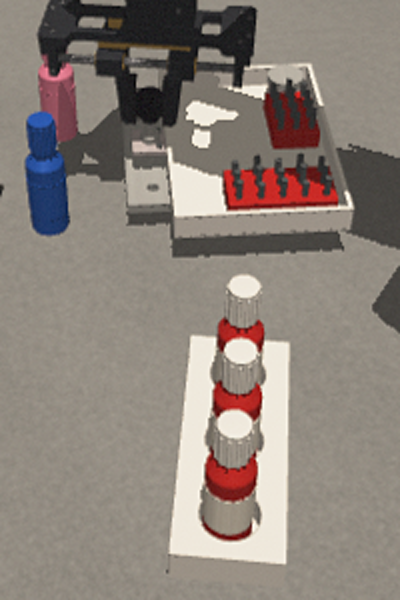

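The knob is held up between the fingers at crop (150,103), and three bottles stand in the rack. The pull is steady at the stop: 14.2 mm of lift and 16 N. Handing in.

```bash
python3 -c "
from plant import robot
print(robot.hand_in())"
```

```text
the job is handed in; nothing more can be done
None
```

The glue bottle stands upright in the rack's empty pocket, the gripper is holding the plunger knob at its upper stop (14.2 mm of lift measured), and the job is handed in at about 18 s.

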